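Load the sample changer and index it to the reading head

ROBOT

A 6-joint arm with a two-finger parallel gripper is mounted at the origin on the work surface. World frame = base frame: x ahead of the robot, y to its left, z up, the work surface at z = 0. Lengths are in m, angles in degrees, forces in N, time in s.
With the tool pointing down it reaches from about 0.4 to 0.825 m from the base axis. Payload 7 kg.
Tool frame: the origin (TCP) lies midway between the tips of the shut fingers; the grasp point (between the pads) lies 19 mm behind it; z points along the fingers, y is the direction in which the jaws open and shut (so a half turn about z gives the same grasp; the last joint's range is limited). The gripper opens to 88 mm and grips with 3 to 60 N. Pads are 19 mm wide; open, the fingers measure 130 mm over their backs; the gripper's body (78 mm by 193 mm) begins 47 mm behind the grasp point.
Start: joints at [-53.394, 20.546, 0.682, 0, -70.136, -16.507], TCP at [0.232, -0.634, 0.204] pointing down, gripper open.
Joint ranges: [-176.03, 176.03], [-82.01, 121.73], [-58.28, 71.71], [-173.87, 95.51], [-174.79, -0.11], [-173.66, 173.66]. Speed limits (degrees/s): [136.94, 136.94, 172.46, 180, 180, 180].

INTERFACE

Orientations are given as [roll, pitch, yaw] about the fixed x, y, z axes, in that order (R = Rz(yaw) Ry(pitch) Rx(roll)).
In Python, from plant import get_state, capture, close_job gives the robot as it stands.
- The arm moves only by the tool apply_moves, never from a script. Its argument "commands" is a list of rows, each an object with "grip": the opening, from 0 (shut) to 1 (fully open); "dp": the shift along the tool's x, y, z in mm, a list of three; "yaw": the turn about the tool's z in rad. A call has 1 to 12 rows; each row is the pose to reach, as a shift and turn from the pose commanded when the call began, along the tool's axes at that moment; what a row does not reach only later rows make up. A row lasts 1/8 s, in which the tool goes at most 62.5 mm and 10.7 degrees, less where a joint would pass 70% of its speed; a pose out of reach is approached as far as the arm can. A call with a gripper value outside its range is refused whole. The fingers move at their own pace and stop on an object; "newtons" is the grip in N (left out, the last holds). Time passes only in rows, so rows that repeat a pose let the fingers close. It gives the time, the measured TCP pose, the force and the opening at its end, in the units of the state.
- get_state(): the state, without advancing time (a new reading comes with each control period).
- capture(name): name is "scene" or "side" or "wrist"; returns a dict with "color" (384x512x3 uint8, red, green, blue), "camera_matrix" (3x3 intrinsics, pixels), "xyz" and "rotation" of the camera in the world; the wrist camera has in their place "T_tool_cam" (4x4, takes a point from camera to tool coordinates, whose origin is the TCP and whose axes are the flange's). Camera axes: x right, y up, looking along -z (the intrinsics and any distortion apply to the point x, -y, -z); pixel columns grow to the right and rows downward; lengths in m; the calibration is good to about 2 mm. A picture is of the moment at which its call begins: read the wrist's pose just before it. There is no depth.
- close_job(): hands the job in, once; it reports no verdict.
The state is a dict: "time_s": time; "joints": joint angles; "qd": joint speeds; "joint_torque": joint torques, N m; "tcp_pos": TCP position; "eef_rot": TCP orientation; "contact_force": force on the tool from outside, world axes, zero at the start; "moment": the same for the moment, N m; "gripper_width": finger opening in m.
Only numpy, scipy, OpenCV 4.12 (cv2) and the standard library are available. Lean on these libraries where they do the work, as an engineer would, in place of code of your own. Each camera call takes 0.05 s, during which the arm holds its last target.

TASK

Stand the capped sample bottle from the bench upright in the empty pocket over the sample changer's loading lip, all the way down, then let go and turn the carousel one click clockwise by the bar at its centre, so that the bottle rests in front of the reading head. Then press the start button on top of the reading head all the way in and let go. Do not tip the bottle, turn no further than the one click, and leave the other things on the bench where they are.

Things in the scene. Friction and masses are not known exactly. Their poses are not given: they have to be found in the camera images.
- sample_mid (a point): The loose sample bottle: straight white cylinder 50 mm in diameter up to 92 mm, short shoulder, narrower 36 mm grey cap; 130 mm tall, about 0.2 kg. Point: its centre, 65 mm above its foot; z is its long axis, up. It stands on the bench near the amber bottle and the squat jar, in any of three places. Grip its straight body 48 to 85 mm above the foot.
- changer: The sample changer, fixed to the bench: a round white plinth 304 mm across and 25 mm high, with the carousel on it. Origin on the carousel's axis, at bench height; z up. The grey loading lip (90 mm wide) sticks out at its -x side. The reading head, a white block 70 x 70 mm and 124 mm high with a dark window, stands at 120 degrees from its +x towards its +y, its centre 190 mm from the axis.
- carousel (a joint): Angle of the carousel about the changer's vertical axis, rad, growing clockwise as seen from above; starts near 0 (empty pocket over the loading lip). It rests in clicks at 0, 1.047 (60 degrees) and 2.094 and turns from 0 clockwise only; it resists with up to about 0.27 N m over the first 30 degrees of a click, then is drawn on to the next rest.
- pocket (a point): The pocket to load; turns with the carousel. Point: centre of its floor, 42 mm above the bench, 105 mm from the axis. Round grey cup, 57 mm inside, flaring to 66 mm at the rim 34 mm above its floor; the seated bottle's centre is 65 mm above this point. Six pockets, every 60 degrees: four hold bottles fixed to the carousel (tops 172 mm above the bench); the one opposite is also empty: leave it.
- bar (a point): The bar at the carousel's centre for turning it: an upright black plate 84 mm long, 18 mm thick and 44 mm high on a column; its underside is 163 mm, its top 207 mm above the bench. The point is on the axis, 187 mm above the bench (20 mm below the bar's top). Its x axis is across the bar's thickness (from the loaded pocket's side to the opposite side), y along its length; turns with the carousel.
- reading_place (a point): Where the loaded pocket's floor centre must stop: the fixed place in front of the reading head, 105 mm from the axis, 42 mm above the bench.
- start_top (a point): Centre of the top face of the start button, a black round button 34 mm in diameter, alone on top of the reading head; moves with the button. Pressed downwards.
- start (a joint): Travel of the start button, m: 0 up, 0.006 fully in. It is sprung and needs about 5 N to go fully in.
- reagent: Bystander: amber glass bottle, 72 mm in diameter, 150 mm tall. Origin under its centre.
- jar: Bystander: squat white jar, 74 mm in diameter, 75 mm tall. Origin under its centre.
- beaker: Bystander: open glass beaker, 72 mm in diameter, 95 mm tall. Origin under its centre.
- washer: Bystander: white wash bottle with a thin spout, 60 mm in diameter, 185 mm tall. Origin under its centre.
- dishes: Bystander: two stacked glass dishes, 94 mm in diameter, 32 mm tall. Origin under their centre.

How it is judged:
By the outcome, as a careful person would: the job done as asked, in the order asked, and still so for the second after the job is handed in, with the robot touching nothing.
It also fails if it takes over 67 s, if anything falls off the work surface, if the arm or the gripper's body presses on something with over 40 N, if the wrist force passes 120 N, or if a joint passes its speed limit or range.

## Working session

There is one attempt and no reset: what is moved stays moved. The work goes in short steps, Python scripts to look and compute and a tool call to move; the robot and the scene stay as the last step left them, time stands still between calls to the robot, and variables do not carry over. Pictures are saved under pics/ and viewed, and the job is handed in when it is done.

Besides the shell and the picture viewer there is one more tool, called after "Call:" as a command line: name --argument value ..., lists and objects as JSON in quotes. apply_moves: Moves the arm, as the interface text tells. Its arguments: {"type":"object","properties":{"commands":{"type":"array","items":{"type":"object","properties":{"grip":{"type":"number"},"dp":{"type":"array","items":{"type":"number"}},"yaw":{"type":"number"}}}},"newtons":{"type":"number"}},"required":["commands"]}

```bash
mkdir -p pics; ls; python3 - <<'E'
from plant import *
import cv2
s=get_state(); print(s)
for n in ("scene","side","wrist"):
    c=capture(n); cv2.imwrite(f"pics/{n}0.png",c["color"][:,:,::-1]); print(n,{k:v for k,v in c.items() if k!="color"})
E
```

```text
pics
{'time_s': 0.0, 'joints': array([-5.33937072e+01,  2.05916108e+01,  6.33615098e-01, -2.04366192e-02,
       -7.01355222e+01, -1.65073726e+01]), 'qd': array([-0.05215554, -0.03908374,  0.00082385,  0.01568563, -0.15662864,
       -0.07224611]), 'joint_torque': array([ 2.26515564e-03, -5.82724142e+01,  2.93050933e+01,  6.99721009e+00,
        6.93308990e-03, -1.43171255e-04]), 'tcp_pos': array([ 0.23175513, -0.63340452,  0.20271853]), 'eef_rot': array([ 1.79904877e+02, -8.15486004e-03, -1.59908033e+02]), 'contact_force': array([ 0.22650364,  0.23154969, -0.39991903]), 'moment': array([0.04634651, 0.00032166, 0.0008441 ]), 'gripper_width': 0.08753140179320366}
scene {'camera_matrix': array([[481.13406118,   0.        , 263.32728326],
       [  0.        , 481.13406118, 190.41086715],
       [  0.        ,   0.        ,   1.        ]]), 'xyz': array([1.66565583, 0.18495121, 0.94825727]), 'rotation': array([54.2371409 ,  0.90084921, 96.46895365])}
side {'camera_matrix': array([[450.79289736,   0.        , 252.82038963],
       [  0.        , 450.79289736, 194.83742457],
       [  0.        ,   0.        ,   1.        ]]), 'xyz': array([-0.11774903,  0.65998198,  1.00791441]), 'rotation': array([  45.6152461 ,   -1.19280173, -130.5503529 ])}
wrist {'camera_matrix': array([[334.97312222,   0.        , 258.07494769],
       [  0.        , 334.97312222, 192.58433254],
       [  0.        ,   0.        ,   1.        ]]), 'T_tool_cam': array([[ 9.08680776e-04,  9.65000624e-01,  2.62246012e-01,
         7.01365910e-02],
       [ 9.99999164e-01, -1.11819899e-03,  6.49705606e-04,
        -1.21079439e-03],
       [ 9.20209541e-04,  2.62245203e-01, -9.65000833e-01,
        -1.81163181e-01],
       [ 0.00000000e+00,  0.00000000e+00,  0.00000000e+00,
         1.00000000e+00]])}
```

View pics/scene0.png

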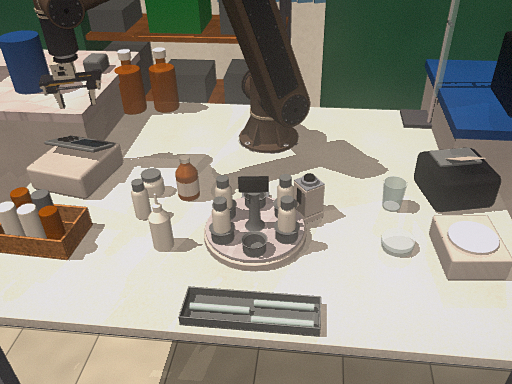

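View pics/side0.png

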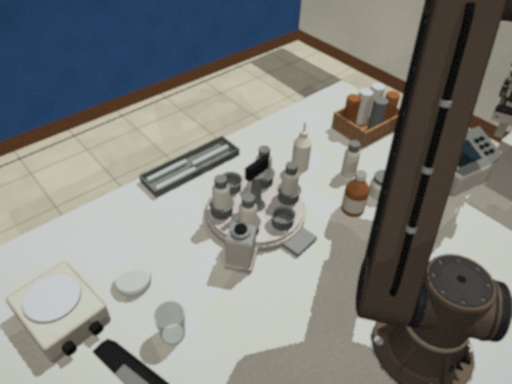

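View pics/wrist0.png

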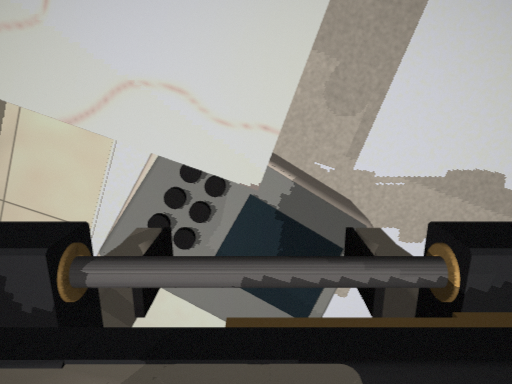

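The scene shows the sample bottle at about (140,200), the jar at (152,183), the amber bottle at (187,180), the changer at (256,230), the reading head at (309,197) with its button at (309,180). The side view shows the sample at (351,160), the lip at (298,242) and the head at (240,245). I'll enlarge the crops next.

```bash
python3 - <<'E'
import cv2
a=cv2.imread("pics/scene0.png"); b=cv2.imread("pics/side0.png")
cv2.imwrite("pics/z1.png",cv2.resize(a[160:270,195:335],None,fx=5.5,fy=5.2,interpolation=3))
cv2.imwrite("pics/z2.png",cv2.resize(b[140:280,195:325],None,fx=5,fy=4.2,interpolation=3)) 
cv2.imwrite("pics/z3.png",cv2.resize(a[150:260,120:210],None,fx=5,fy=5,interpolation=3))
cv2.imwrite("pics/z4.png",cv2.resize(b[115:225,290:400],None,fx=5,fy=5,interpolation=3))
E
```

```text
(no output)
```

View pics/z1.png

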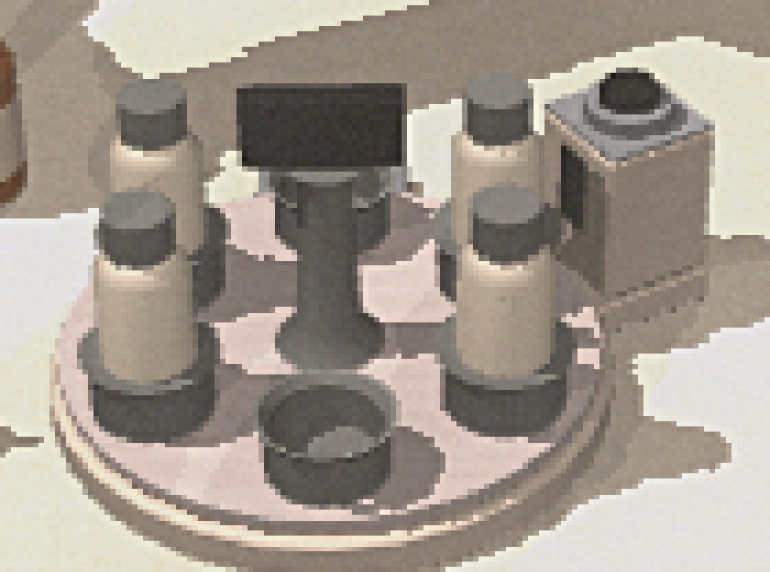

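View pics/z2.png

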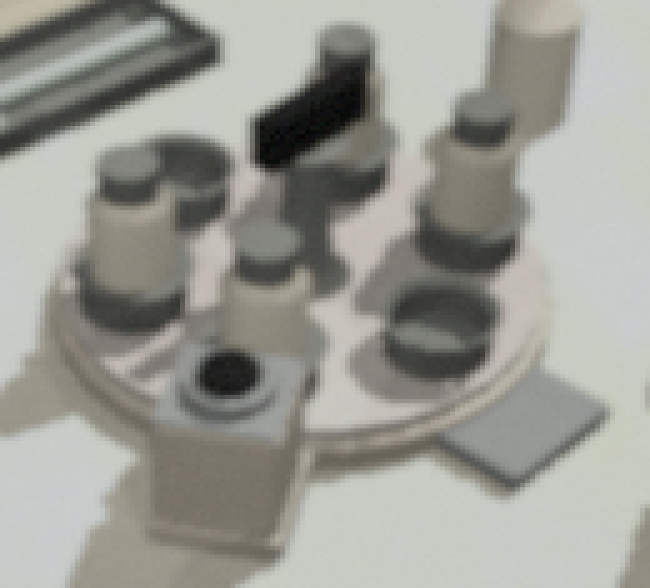

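View pics/z3.png

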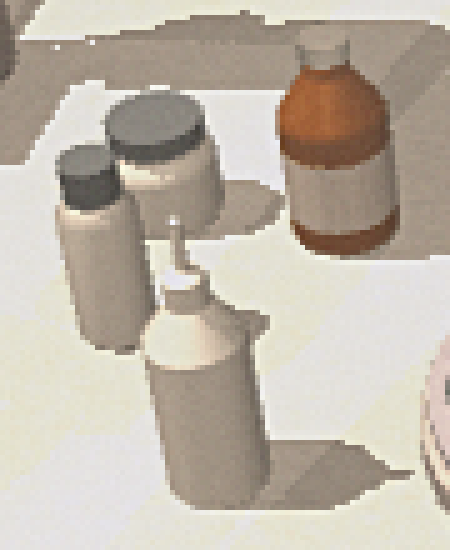

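View pics/z4.png

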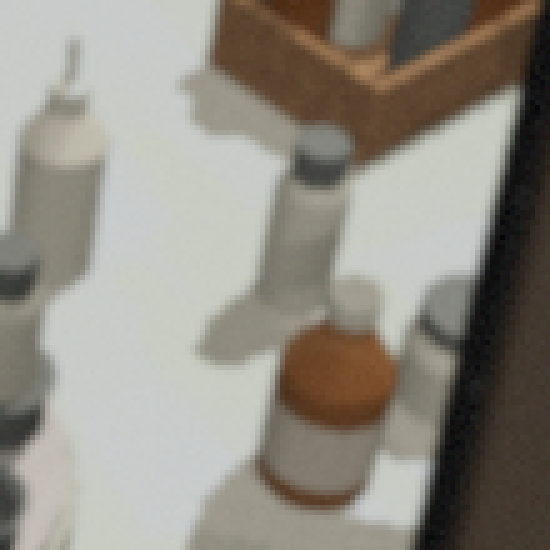

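```bash
cat > h.py <<'E'
import numpy as np
from scipy.spatial.transform import Rotation as R
from scipy.optimize import least_squares
CAM={'scene':(481.134,263.327,190.411,[1.66565583,0.18495121,0.94825727],[54.2371409,0.90084921,96.46895365]),
'side':(450.793,252.820,194.837,[-0.11774903,0.65998198,1.00791441],[45.6152461,-1.19280173,-130.5503529])}
def proj(c,P):
    f,cx,cy,t,e=CAM[c]; p=(np.asarray(P)-t)@R.from_euler('xyz',e,degrees=True).as_matrix()
    return np.array([cx+f*p[...,0]/-p[...,2],cy-f*p[...,1]/-p[...,2]]).T
def ray(c,uv,z):
    f,cx,cy,t,e=CAM[c]; d=R.from_euler('xyz',e,degrees=True).as_matrix()@[(uv[0]-cx)/f,-(uv[1]-cy)/f,-1]
    t=np.array(t); return t+d*(z-t[2])/d[2]
E
python3 - <<'E'
from h import *
def pk(p,a,z,r=.105):
    x,y,w=p[:3]; return [x+r*np.cos(w+np.radians(a)),y+r*np.sin(w+np.radians(a)),z]
sc=[(222.6,178.3),(285.4,177.3),(220.5,199.8),(288.1,199.4)]; sd=[(264.2,149.5),(292,165),(221,178.1),(248.4,197.1)]
print('scene caps');S=[ray('scene',u,.172) for u in sc];print(np.round(S,4))
print('side caps');D=[ray('side',u,.172) for u in sd];print(np.round(D,4))
for n,c,u,z in [('pkOpp','scene',(254.6,239.2),.076),('pkOpp','side',(231,178.6),.076),('pkLoad','side',(283.4,211.9),.076),('btn','scene',(309.5,176.5),.136),('btn','side',(240.8,228.6),.136),('smp','scene',(137.6,182),.13),('smp','side',(355,142.6),.13),('amb','scene',(184.6,158.4),.15),('amb','side',(361.4,173),.15),('jar','scene',(150.6,174.4),.075),('barL','scene',(238.1,176.9),.207),('barR','scene',(268.6,176.2),.207),('wash','side',(305,123),.185),('wash','scene',(155,194),.185),('beak','scene',(394,181),.095),('dish','scene',(398,239),.032)]:
    print(n,c,np.round(ray(c,u,z),4))
E
```

```text
scene caps
[[ 0.5476 -0.0717  0.172 ]
 [ 0.5263  0.1072  0.172 ]
 [ 0.6495 -0.0587  0.172 ]
 [ 0.631   0.1224  0.172 ]]
side caps
[[ 0.6443 -0.0593  0.172 ]
 [ 0.5416 -0.0742  0.172 ]
 [ 0.6255  0.1163  0.172 ]
 [ 0.5209  0.106   0.172 ]]
pkOpp scene [0.6915 0.0368 0.076 ]
pkOpp side [0.6897 0.0316 0.076 ]
pkLoad side [0.4851 0.0038 0.076 ]
btn scene [0.4628 0.1752 0.136 ]
btn side [0.4729 0.1714 0.136 ]
smp scene [ 0.5295 -0.337   0.13  ]
smp side [ 0.5265 -0.3434  0.13  ]
amb scene [ 0.4171 -0.2183  0.15  ]
amb side [ 0.4066 -0.2245  0.15  ]
jar scene [ 0.4067 -0.3436  0.075 ]
barL scene [ 0.5874 -0.0188  0.207 ]
barR scene [0.5765 0.0643 0.207 ]
wash side [ 0.6508 -0.2352  0.185 ]
wash scene [ 0.657  -0.2362  0.185 ]
beak scene [0.4035 0.4356 0.095 ]
dish scene [0.6028 0.4348 0.032 ]
```

```bash
python3 - <<'E'
from h import *
for n,c,u,z in [('boxbot','scene',(75,256),0),('boxtop','scene',(90,208),.06),('boxback','scene',(42,190),.06),('boxbotside','side',(361,147),0),('boxtopside','side',(365,132),.05),('padcorner','scene',(33,165),.05),('pad2','scene',(120,160),.04)]:
    print(n,c,np.round(ray(c,u,z),3))
E
```

```text
boxbot scene [ 0.727 -0.479  0.   ]
boxtop scene [ 0.58  -0.482  0.06 ]
boxback scene [ 0.504 -0.674  0.06 ]
boxbotside side [ 0.591 -0.489  0.   ]
boxtopside side [ 0.603 -0.511  0.05 ]
padcorner scene [ 0.35  -0.789  0.05 ]
pad2 scene [ 0.276 -0.502  0.04 ]
```

```bash
cat >> h.py <<'E'
def rel(tgt,yaw):
    """mm/rad move from present pose to world target TCP and eef yaw"""
    from plant import get_state
    s=get_state(); M=R.from_euler('xyz',s['eef_rot'],degrees=True).as_matrix()
    d=M.T@(np.array(tgt)-s['tcp_pos'])*1000
    w=-((yaw-s['eef_rot'][2]+180)%360-180)
    print('t',round(s['time_s'],2),'tcp',np.round(s['tcp_pos'],4),'rot',np.round(s['eef_rot'],2),'F',np.round(s['contact_force'],1),'w',round(s['gripper_width'],4),'-> dp',np.round(d,1),'yaw',round(np.radians(w),4))
def wray(uv,z):
    return None
E
python3 -c "
from h import *
rel([.523,-.341,.32],-171.6)"
```

```text
t 0.15 tcp [ 0.2318 -0.6335  0.2029] rot [ 1.7993e+02 -1.0000e-02 -1.5991e+02] F [ 0.2  0.4 -0.1] w 0.0878 -> dp [-374.   174.8 -116.9] yaw 0.2041
```

Call:
apply_moves --commands '[{"dp":[0,0,-60],"yaw":0,"grip":1},{"dp":[0,0,-117],"yaw":0,"grip":1},{"dp":[-50,24,-117],"yaw":0.05,"grip":1},{"dp":[-100,48,-117],"yaw":0.1,"grip":1},{"dp":[-155,73,-117],"yaw":0.15,"grip":1},{"dp":[-210,98,-117],"yaw":0.2,"grip":1},{"dp":[-265,123,-117],"yaw":0.204,"grip":1},{"dp":[-320,148,-117],"yaw":0.204,"grip":1},{"dp":[-374,175,-117],"yaw":0.204,"grip":1},{"dp":[-374,175,-117],"yaw":0.204,"grip":1},{"dp":[-374,175,-117],"yaw":0.204,"grip":1},{"dp":[-374,175,-117],"yaw":0.204,"grip":1}]'

```text
time_s: 1.65
tcp_pos: [0.5223, -0.3418, 0.3207]
eef_rot: [-180.0, -0.0, -171.7]
contact_force: [-1.1, -0.3, -0.9]
gripper_width: 0.0877
```

```bash
cat >> h.py <<'E'
def shot(name):
    from plant import get_state,capture
    import cv2,pickle
    s=get_state(); c=capture('wrist'); cv2.imwrite(f'pics/{name}.png',c['color'][:,:,::-1])
    pickle.dump((s['tcp_pos'],s['eef_rot'],c['camera_matrix'],c['T_tool_cam']),open(f'pics/{name}.pkl','wb'))
def wray(name,uv,z):
    import pickle
    p,e,K,T=pickle.load(open(f'pics/{name}.pkl','rb'))
    M=R.from_euler('xyz',e,degrees=True).as_matrix()
    o=p+M@T[:3,3]; d=M@T[:3,:3]@[(uv[0]-K[0,2])/K[0,0],-(uv[1]-K[1,2])/K[1,1],-1]
    return np.round(o+d*(z-o[2])/d[2],4)
E
python3 -c "
from h import *
rel([.523,-.341,.32],-171.6); shot('w1')"
```

```text
t 1.65 tcp [ 0.5223 -0.3418  0.3207] rot [-1.8000e+02 -1.0000e-02 -1.7166e+02] F [-1.1 -0.3 -0.9] w 0.0877 -> dp [-0.8  0.7  0.7] yaw -0.001
```

View pics/w1.png

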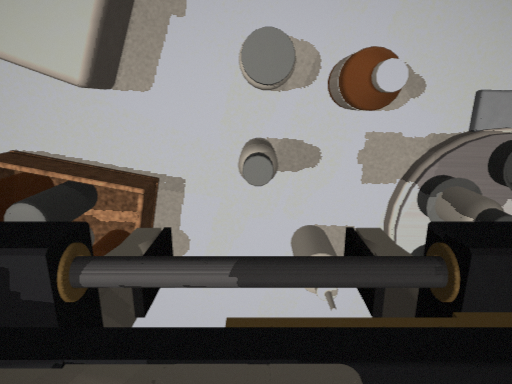

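The sample's cap top is at (258,169), the jar at (268,56), the amber bottle's cap at (389,76), and the box is clear at the left.

```bash
python3 -c "
from h import *
b=wray('w1',(258,169),.13);print(b, wray('w1',(268,56),.075),wray('w1',(389,76),.15))
x=np.array([np.cos(np.radians(-171.6)),np.sin(np.radians(-171.6))])
rel([*(b[:2]+.004*x),.064],-171.6)"
```

```text
[ 0.5261 -0.3428  0.13  ] [ 0.4    -0.3494  0.075 ] [ 0.4101 -0.2282  0.15  ]
t 1.7 tcp [ 0.5222 -0.342   0.3208] rot [-179.99   -0.   -171.68] F [-0.5 -1.2 -0.1] w 0.0877 -> dp [ 2.000e-01 -1.400e+00  2.568e+02] yaw -0.0014
```

Call:
apply_moves --commands '[{"dp":[0,-1.4,55],"grip":1},{"dp":[0,-1.4,110],"grip":1},{"dp":[0,-1.4,150],"grip":1},{"dp":[0,-1.4,180],"grip":1},{"dp":[0,-1.4,200],"grip":1},{"dp":[0,-1.4,220],"grip":1},{"dp":[0,-1.4,235],"grip":1},{"dp":[0,-1.4,243],"grip":1},{"dp":[0,-1.4,248],"grip":1},{"dp":[0,-1.4,252],"grip":1},{"dp":[0,-1.4,253.5],"grip":1},{"dp":[0,-1.4,253.5],"grip":1}]'

```text
$.commands[0]: bad value
```

```bash
python3 -c "
from h import *
rel([.5221,-.3434,.067],-171.6); shot('w2')"
```

```text
t 1.7 tcp [ 0.5222 -0.342   0.3208] rot [-179.99   -0.   -171.68] F [-0.5 -1.2 -0.1] w 0.0877 -> dp [  0.3  -1.4 253.8] yaw -0.0014
```

View pics/w2.png

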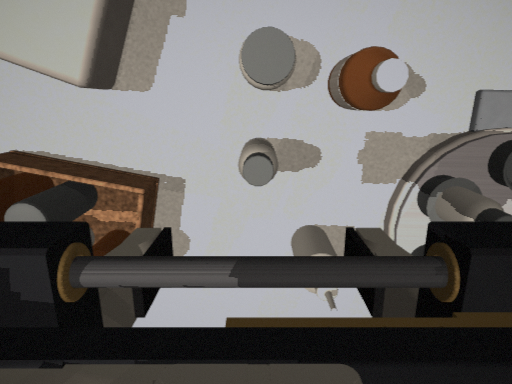

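The call was refused because it had no yaw, so the view is unchanged. I'll resend it with yaw.

Call:
apply_moves --commands '[{"dp":[0,-1.4,55],"yaw":0,"grip":1},{"dp":[0,-1.4,110],"yaw":0,"grip":1},{"dp":[0,-1.4,150],"yaw":0,"grip":1},{"dp":[0,-1.4,180],"yaw":0,"grip":1},{"dp":[0,-1.4,200],"yaw":0,"grip":1},{"dp":[0,-1.4,220],"yaw":0,"grip":1},{"dp":[0,-1.4,235],"yaw":0,"grip":1},{"dp":[0,-1.4,243],"yaw":0,"grip":1},{"dp":[0,-1.4,248],"yaw":0,"grip":1},{"dp":[0,-1.4,252],"yaw":0,"grip":1},{"dp":[0,-1.4,253.5],"yaw":0,"grip":1},{"dp":[0,-1.4,253.5],"yaw":0,"grip":1}]'

```text
time_s: 3.25
tcp_pos: [0.5234, -0.3424, 0.0674]
eef_rot: [-180.0, 0.0, -171.6]
contact_force: [-0.2, 0.7, -0.8]
gripper_width: 0.0873
```

```bash
python3 -c "
from h import *
rel([.5221,-.3434,.067],-171.6); shot('w3')"
```

```text
t 3.25 tcp [ 0.5234 -0.3424  0.0674] rot [-1.7999e+02  2.0000e-02 -1.7158e+02] F [-0.2  0.7 -0.8] w 0.0873 -> dp [ 1.4 -0.8  0.4] yaw 0.0003
```

View pics/w3.png

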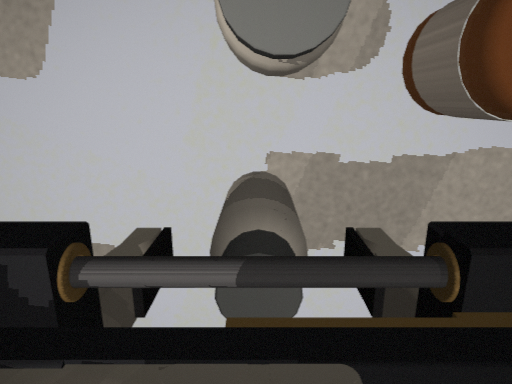

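The bottle stands centred between the open fingers at column 259, and no contact force is showing. I'll close on it.

Call:
apply_moves --commands '[{"dp":[0,0,0],"yaw":0,"grip":0.4},{"dp":[0,0,0],"yaw":0,"grip":0.3},{"dp":[0,0,0],"yaw":0,"grip":0.3},{"dp":[0,0,0],"yaw":0,"grip":0.3},{"dp":[0,0,0],"yaw":0,"grip":0.3},{"dp":[0,0,0],"yaw":0,"grip":0.3}]' --newtons 20

```text
time_s: 4.05
tcp_pos: [0.5232, -0.3424, 0.0672]
eef_rot: [180.0, 0.0, -171.6]
contact_force: [-0.2, -0.6, 0.7]
gripper_width: 0.0476
```

Call:
apply_moves --commands '[{"dp":[0,0,-10],"yaw":0,"grip":0.3},{"dp":[0,0,-30],"yaw":0,"grip":0.3},{"dp":[0,0,-70],"yaw":0,"grip":0.3},{"dp":[0,0,-120],"yaw":0,"grip":0.3},{"dp":[0,0,-170],"yaw":0,"grip":0.3},{"dp":[0,0,-220],"yaw":0,"grip":0.3},{"dp":[0,0,-245],"yaw":0,"grip":0.3},{"dp":[0,0,-253],"yaw":0,"grip":0.3},{"dp":[0,0,-253],"yaw":0,"grip":0.3}]'

```text
time_s: 5.18
tcp_pos: [0.523, -0.3422, 0.3197]
eef_rot: [180.0, -0.0, -171.6]
contact_force: [-0.0, 0.1, -2.9]
gripper_width: 0.0481
```

```bash
python3 -c "
from h import *
rel([.565,.01,.32],-171.6)"
```

```text
t 5.17 tcp [ 0.523  -0.3422  0.3197] rot [ 1.7997e+02 -1.0000e-02 -1.7159e+02] F [-0.   0.1 -2.9] w 0.0481 -> dp [-9.300e+01  3.422e+02 -1.000e-01] yaw 0.0001
```

Call:
apply_moves --commands '[{"dp":[-5,20,0],"yaw":0,"grip":0.3},{"dp":[-16,60,0],"yaw":0,"grip":0.3},{"dp":[-30,110,0],"yaw":0,"grip":0.3},{"dp":[-43,160,0],"yaw":0,"grip":0.3},{"dp":[-57,210,0],"yaw":0,"grip":0.3},{"dp":[-70,260,0],"yaw":0,"grip":0.3},{"dp":[-84,310,0],"yaw":0,"grip":0.3},{"dp":[-90,332,0],"yaw":0,"grip":0.3},{"dp":[-93,342,0],"yaw":0,"grip":0.3},{"dp":[-93,342,0],"yaw":0,"grip":0.3},{"dp":[-93,342,0],"yaw":0,"grip":0.3}]'

```text
time_s: 6.55
tcp_pos: [0.5649, 0.0089, 0.3199]
eef_rot: [-180.0, -0.0, -171.6]
contact_force: [-0.8, -0.0, -1.8]
gripper_width: 0.048
```

```bash
python3 -c "
from h import *
rel([.565,.01,.32],-171.6); shot('w4')
import cv2; a=cv2.imread('pics/w4.png'); cv2.imwrite('pics/w4z.png',cv2.resize(a[:260,130:390],None,fx=2.3,fy=2.3,interpolation=3))"
```

```text
t 6.55 tcp [0.5649 0.0089 0.3199] rot [-1.7999e+02 -3.0000e-02 -1.7162e+02] F [-0.8 -0.  -1.8] w 0.048 -> dp [-0.2  1.1 -0.1] yaw -0.0004
```

View pics/w4.png

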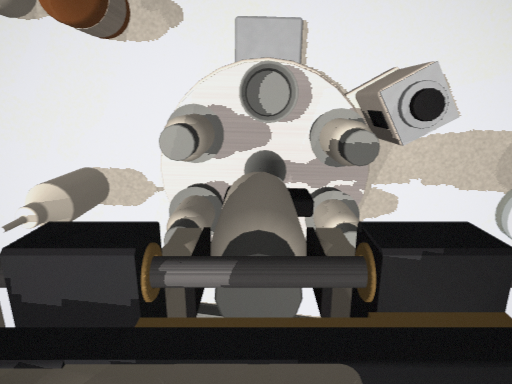

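View pics/w4z.png

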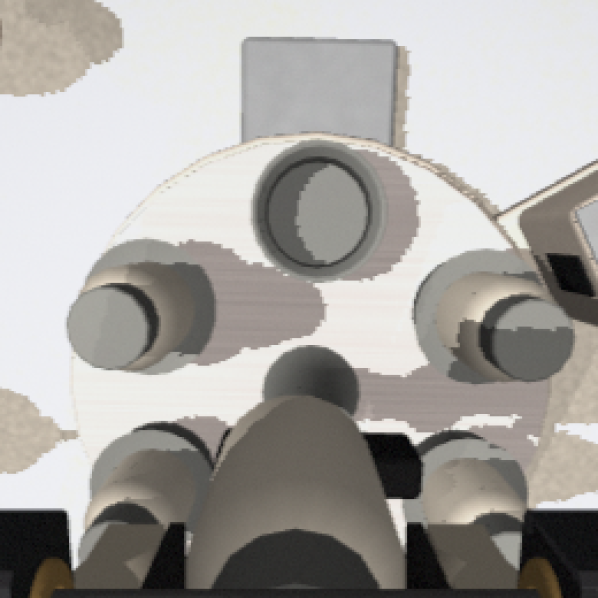

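```bash
python3 -c "
from h import *
p=wray('w4',(268.7,91.5),.076);l=wray('w4',(179.1,141.7),.172);r=wray('w4',(360.4,147),.172);print(p,l,r,wray('w4',(428,104),.136))
print(wray('w4',(268.5,92),.046))
# fit axis, yaw from 3 pts
obs=[(p,180),(l,240),(r,120)]
f=lambda v:np.concatenate([[v[0]+.105*np.cos(v[2]+np.radians(a))-q[0],v[1]+.105*np.sin(v[2]+np.radians(a))-q[1]] for q,a in obs])
s=least_squares(f,[.586,.023,.14]);v=s.x;print(v[:2],np.degrees(v[2]),s.fun*1000)
x=np.array([np.cos(v[2]+np.pi),np.sin(v[2]+np.pi)]);print('pocket',v[:2]+.105*x,'head',v[:2]+.19*np.array([np.cos(v[2]+2*np.pi/3),np.sin(v[2]+2*np.pi/3)]))
"
```

```text
[0.4824 0.0082 0.076 ] [ 0.5448 -0.0736  0.172 ] [0.5238 0.1029 0.172 ] [0.4722 0.1746 0.136 ]
[0.4821 0.0088 0.046 ]
[0.58650533 0.0208072 ] 6.81560114681811 [-0.15266308  0.14639811  0.36770582 -2.11326629 -0.21504273  1.96686818]
pocket [0.48224734 0.0083464 ] head [0.47264942 0.17291517]
```

```bash
python3 -c "
from h import *
rel([.4796,.008,.155],-171.6)"
```

```text
t 6.6 tcp [0.565  0.0087 0.32  ] rot [-1.7999e+02 -2.0000e-02 -1.7164e+02] F [-0.3  0.1 -1.8] w 0.0483 -> dp [ 84.5  11.7 165.1] yaw -0.0008
```

Call:
apply_moves --commands '[{"dp":[20,2,0],"yaw":0,"grip":0.3},{"dp":[50,6,0],"yaw":0,"grip":0.3},{"dp":[75,10,0],"yaw":0,"grip":0.3},{"dp":[84.5,11.7,10],"yaw":0,"grip":0.3},{"dp":[84.5,11.7,40],"yaw":0,"grip":0.3},{"dp":[84.5,11.7,80],"yaw":0,"grip":0.3},{"dp":[84.5,11.7,120],"yaw":0,"grip":0.3},{"dp":[84.5,11.7,150],"yaw":0,"grip":0.3},{"dp":[84.5,11.7,165],"yaw":0,"grip":0.3},{"dp":[84.5,11.7,165],"yaw":0,"grip":0.3},{"dp":[84.5,11.7,165],"yaw":0,"grip":0.3}]'

```text
time_s: 7.98
tcp_pos: [0.4808, 0.0089, 0.1562]
eef_rot: [180.0, 0.1, -171.6]
contact_force: [0.3, 1.0, -1.3]
gripper_width: 0.0477
```

```bash
python3 -c "
from h import *
from plant import capture
import cv2
rel([.4796,.008,.155],-171.6)
a=capture('side')['color'][:,:,::-1]; b=capture('scene')['color'][:,:,::-1]
cv2.imwrite('pics/s5.png',cv2.hconcat([cv2.resize(a[130:270,195:325],None,fx=3,fy=3,interpolation=3),cv2.resize(b[130:270,195:325],None,fx=3,fy=3,interpolation=3)]))"
```

```text
t 7.97 tcp [0.4808 0.0089 0.1562] rot [ 1.8000e+02  1.0000e-01 -1.7158e+02] F [ 0.3  1.  -1.3] w 0.0477 -> dp [ 1.3 -0.7  1.2] yaw 0.0003
```

View pics/s5.png

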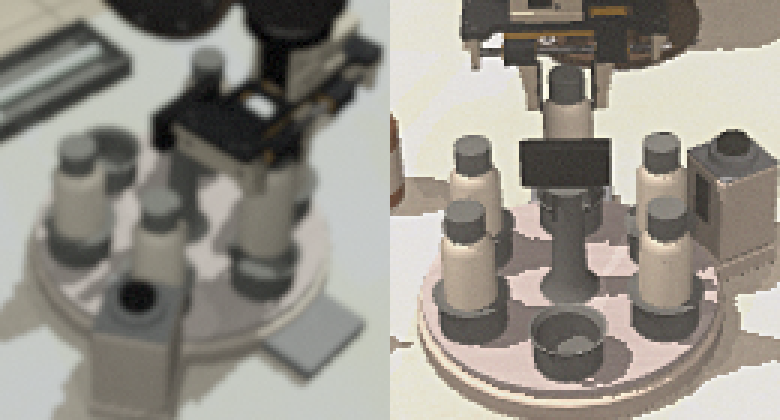

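The bottle hangs over the cup, at column 267 against the cup's 263 in the 3x side crop, which is about 1 pixel. Next I'll lower it in stages and watch the force.

Call:
apply_moves --commands '[{"dp":[0,0,5],"yaw":0,"grip":0.3},{"dp":[0,0,12],"yaw":0,"grip":0.3},{"dp":[0,0,19],"yaw":0,"grip":0.3},{"dp":[0,0,26],"yaw":0,"grip":0.3},{"dp":[0,0,26],"yaw":0,"grip":0.3}]'

```text
time_s: 8.7
tcp_pos: [0.4794, 0.0085, 0.1284]
eef_rot: [-180.0, -0.1, -171.6]
contact_force: [0.2, 0.3, -1.5]
gripper_width: 0.0479
```

```bash
python3 -c "
from h import *
rel([.4796,.008,.109],-171.6)"
```

```text
t 8.7 tcp [0.4794 0.0085 0.1284] rot [-1.7998e+02 -8.0000e-02 -1.7159e+02] F [ 0.2  0.3 -1.5] w 0.0479 -> dp [-0.1 -0.6 19.4] yaw 0.0001
```

Call:
apply_moves --commands '[{"dp":[0,0,5],"yaw":0,"grip":0.3},{"dp":[0,0,9],"yaw":0,"grip":0.3},{"dp":[0,0,13],"yaw":0,"grip":0.3},{"dp":[0,0,16],"yaw":0,"grip":0.3},{"dp":[0,0,16],"yaw":0,"grip":0.3}]'

```text
time_s: 9.32
tcp_pos: [0.4798, 0.0087, 0.1129]
eef_rot: [-180.0, -0.0, -171.6]
contact_force: [-1.1, -0.0, -2.5]
gripper_width: 0.0478
```

Call:
apply_moves --commands '[{"dp":[0,0,1.5],"yaw":0,"grip":0.3},{"dp":[0,0,2],"yaw":0,"grip":0.3},{"dp":[0,0,2],"yaw":0,"grip":0.3}]'

```text
time_s: 9.7
tcp_pos: [0.4799, 0.0088, 0.1112]
eef_rot: [180.0, 0.0, -171.6]
contact_force: [0.0, 0.1, -0.4]
gripper_width: 0.0477
```

Call:
apply_moves --commands '[{"dp":[0,0,1],"yaw":0,"grip":0.3},{"dp":[0,0,1.5],"yaw":0,"grip":0.3},{"dp":[0,0,1.5],"yaw":0,"grip":0.3}]'

```text
time_s: 10.07
tcp_pos: [0.4798, 0.0087, 0.1096]
eef_rot: [-180.0, -0.0, -171.6]
contact_force: [-0.3, -0.1, -2.1]
gripper_width: 0.0478
```

Call:
apply_moves --commands '[{"dp":[0,0,0.8],"yaw":0,"grip":0.3},{"dp":[0,0,1],"yaw":0,"grip":0.3},{"dp":[0,0,1],"yaw":0,"grip":0.3}]'

```text
time_s: 10.45
tcp_pos: [0.4802, 0.0088, 0.1091]
eef_rot: [-180.0, 0.0, -171.6]
contact_force: [-1.8, -0.1, 3.6]
gripper_width: 0.0478
```

The upward force rose by about 5 N at TCP z 0.109, the height expected for a seated bottle. Releasing now.

Call:
apply_moves --commands '[{"dp":[0,0,-0.5],"yaw":0,"grip":0.6},{"dp":[0,0,-0.5],"yaw":0,"grip":0.7},{"dp":[0,0,-0.5],"yaw":0,"grip":0.85},{"dp":[0,0,-0.5],"yaw":0,"grip":0.85},{"dp":[0,0,-0.5],"yaw":0,"grip":0.85}]'

```text
time_s: 11.08
tcp_pos: [0.4799, 0.0087, 0.1091]
eef_rot: [-180.0, -0.0, -171.6]
contact_force: [-0.3, 0.1, -0.1]
gripper_width: 0.0745
```

Call:
apply_moves --commands '[{"dp":[0,0,-10],"yaw":0,"grip":0.85},{"dp":[0,0,-30],"yaw":0,"grip":0.85},{"dp":[0,0,-60],"yaw":0,"grip":0.85},{"dp":[0,0,-100],"yaw":0,"grip":0.85},{"dp":[0,0,-150],"yaw":0,"grip":0.85},{"dp":[0,0,-190],"yaw":0,"grip":0.85},{"dp":[0,0,-210],"yaw":0,"grip":0.85},{"dp":[0,0,-210],"yaw":0,"grip":0.85},{"dp":[0,0,-210],"yaw":0,"grip":0.85}]'

```text
time_s: 12.2
tcp_pos: [0.4794, 0.0087, 0.3187]
eef_rot: [180.0, -0.0, -171.6]
contact_force: [-0.6, -0.7, -0.1]
gripper_width: 0.0743
```

```bash
python3 -c "
from h import *
from plant import capture
import cv2
rel([.5865,.022,.32],-81.6)
shot('w6')
a=capture('side')['color'][:,:,::-1]; b=capture('scene')['color'][:,:,::-1]
cv2.imwrite('pics/s6.png',cv2.hconcat([cv2.resize(a[130:270,195:325],None,fx=3,fy=3,interpolation=3),cv2.resize(b[130:270,195:325],None,fx=3,fy=3,interpolation=3)]))"
```

```text
t 12.2 tcp [0.4794 0.0087 0.3187] rot [ 1.7999e+02 -4.0000e-02 -1.7159e+02] F [-0.6 -0.7 -0.1] w 0.0743 -> dp [-107.9   -2.5   -1.4] yaw -1.5707
```

View pics/s6.png

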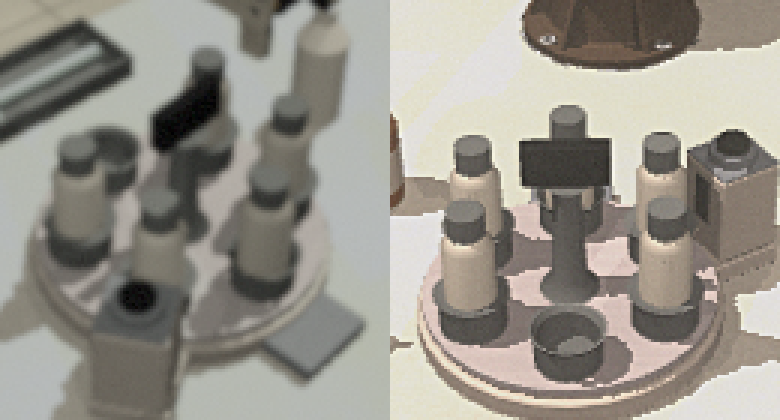

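View pics/w6.png

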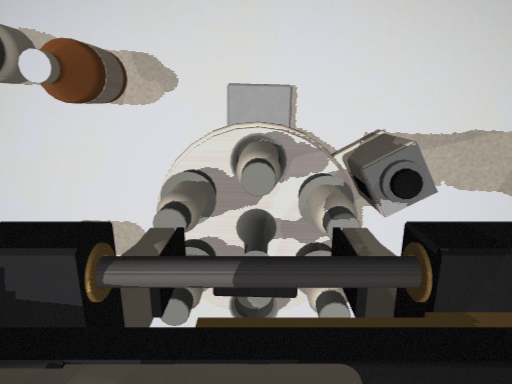

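The bottle stands seated in the loading pocket at the same height as the fixed ones, with its cap at (258,170) in the wrist view. Next I'll go above the bar and look.

Call:
apply_moves --commands '[{"dp":[-20,0,0],"yaw":-0.17,"grip":0.85},{"dp":[-40,0,0],"yaw":-0.34,"grip":0.85},{"dp":[-60,0,0],"yaw":-0.51,"grip":0.85},{"dp":[-80,-2,0],"yaw":-0.68,"grip":0.85},{"dp":[-100,-2,0],"yaw":-0.85,"grip":0.85},{"dp":[-108,-2.5,0],"yaw":-1.02,"grip":0.85},{"dp":[-108,-2.5,0],"yaw":-1.19,"grip":0.85},{"dp":[-108,-2.5,0],"yaw":-1.36,"grip":0.85},{"dp":[-108,-2.5,0],"yaw":-1.53,"grip":0.85},{"dp":[-108,-2.5,0],"yaw":-1.571,"grip":0.85},{"dp":[-108,-2.5,0],"yaw":-1.571,"grip":0.85},{"dp":[-108,-2.5,0],"yaw":-1.571,"grip":0.85}]'

```text
time_s: 13.85
tcp_pos: [0.587, 0.022, 0.3187]
eef_rot: [180.0, -0.0, -81.6]
contact_force: [1.1, -0.8, -0.1]
gripper_width: 0.0746
```

```bash
python3 -c "
from h import *
rel([.5865,.022,.32],-81.6)
shot('w7')
import cv2; a=cv2.imread('pics/w7.png'); cv2.imwrite('pics/w7z.png',cv2.resize(a[60:260,150:370],None,fx=3,fy=3,interpolation=3))"
```

```text
t 13.85 tcp [0.587  0.022  0.3187] rot [ 1.7996e+02 -1.0000e-02 -8.1640e+01] F [ 1.1 -0.8 -0.1] w 0.0746 -> dp [-0.   0.5 -1.3] yaw -0.0006
```

View pics/w7z.png

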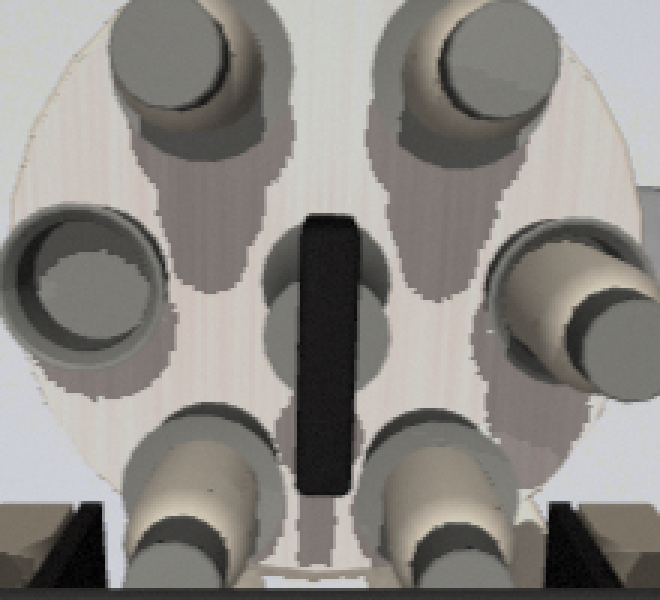

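```bash
python3 -c "
from h import *
z=lambda u,v:(150+u/3,60+v/3)
a=wray('w7',z(331,222),.207);b=wray('w7',z(324.5,494),.207);print(a,b,(a+b)/2,np.linalg.norm(a-b),np.degrees(np.arctan2(*(a-b)[1::-1])))
for c in [(168,52),(502,60),(178,567),(463,585)]: print(wray('w7',z(*c),.172))
rel([.5865,.0215,.168],-82.8)
"
```

```text
[ 0.5921 -0.0225  0.207 ] [0.5818 0.0603 0.207 ] [0.58695 0.0189  0.207  ] 0.08343818070883377 -82.90905278905592
[ 0.649  -0.0634  0.172 ]
[ 0.5463 -0.0762  0.172 ]
[0.6271 0.1081 0.172 ]
[0.526  0.1002 0.172 ]
t 13.9 tcp [0.587  0.0221 0.3188] rot [ 1.7997e+02 -1.0000e-02 -8.1630e+01] F [ 0.4  0.2 -0.6] w 0.0743 -> dp [  0.5   0.5 150.8] yaw 0.0205
```

The bar shows black at about (259,180), leaning 1.2° against the tool. That puts its centre at about (0.587, 0.019) and its yaw at -82.9°. I'll go down astride it.

Call:
apply_moves --commands '[{"dp":[2.6,0,20],"yaw":0.022,"grip":0.85},{"dp":[2.6,0,60],"yaw":0.022,"grip":0.85},{"dp":[2.6,0,100],"yaw":0.022,"grip":0.85},{"dp":[2.6,0,130],"yaw":0.022,"grip":0.85},{"dp":[2.6,0,145],"yaw":0.022,"grip":0.85},{"dp":[2.6,0,150],"yaw":0.022,"grip":0.85},{"dp":[2.6,0,150],"yaw":0.022,"grip":0.85},{"dp":[2.6,0,150],"yaw":0.022,"grip":0.85}]'

```text
time_s: 14.9
tcp_pos: [0.5882, 0.0197, 0.1704]
eef_rot: [-179.9, 0.0, -82.8]
contact_force: [0.8, -0.1, 0.2]
gripper_width: 0.0747
```

Call:
apply_moves --commands '[{"dp":[0,0,0],"yaw":0,"grip":0.4},{"dp":[0,0,0],"yaw":0,"grip":0.3},{"dp":[0,0,0],"yaw":0,"grip":0.2},{"dp":[0,0,0],"yaw":0,"grip":0.1},{"dp":[0,0,0],"yaw":0,"grip":0.1},{"dp":[0,0,0],"yaw":0,"grip":0.1}]' --newtons 25

```text
time_s: 15.65
tcp_pos: [0.5875, 0.0195, 0.1692]
eef_rot: [180.0, 0.0, -82.8]
contact_force: [-0.4, 0.5, -0.3]
gripper_width: 0.02
```

Call:
apply_moves --commands '[{"dp":[0,0,0],"yaw":0,"grip":0.1},{"dp":[0,0,0],"yaw":0,"grip":0.1},{"dp":[0,0,0],"yaw":0,"grip":0.1}]'

```text
time_s: 16.02
tcp_pos: [0.5869, 0.0194, 0.1691]
eef_rot: [179.9, -0.0, -82.8]
contact_force: [-3.6, 0.6, 3.1]
gripper_width: 0.0177
```

Call:
apply_moves --commands '[{"dp":[0,0,0],"yaw":0.05,"grip":0.1},{"dp":[0,0,0],"yaw":0.11,"grip":0.1},{"dp":[0,0,0],"yaw":0.17,"grip":0.1},{"dp":[0,0,0],"yaw":0.23,"grip":0.1},{"dp":[0,0,0],"yaw":0.29,"grip":0.1},{"dp":[0,0,0],"yaw":0.35,"grip":0.1},{"dp":[0,0,0],"yaw":0.35,"grip":0.1}]' --newtons 30

```text
time_s: 16.9
tcp_pos: [0.5863, 0.0194, 0.1691]
eef_rot: [179.9, -0.0, -102.9]
contact_force: [-7.2, 1.0, 3.9]
gripper_width: 0.0177
```

```bash
python3 -c "
from h import *
from plant import capture,get_state
import cv2
print(get_state()['moment'],get_state()['eef_rot'])
a=capture('side')['color'][:,:,::-1]; b=capture('scene')['color'][:,:,::-1]
cv2.imwrite('pics/s8.png',cv2.hconcat([cv2.resize(a[130:270,195:325],None,fx=3,fy=3,interpolation=3),cv2.resize(b[130:270,195:325],None,fx=3,fy=3,interpolation=3)]))"
```

```text
[0.43728558 2.68296748 0.51051317] [ 1.79889482e+02 -3.85800875e-02 -1.02925614e+02]
```

View pics/s8.png

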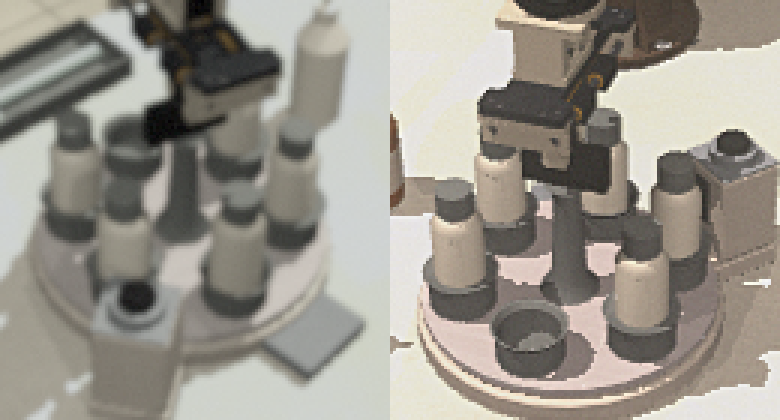

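Call:
apply_moves --commands '[{"dp":[0.2,1,0],"yaw":0.06,"grip":0.1},{"dp":[0.2,1,0],"yaw":0.12,"grip":0.1},{"dp":[0.2,1,0],"yaw":0.18,"grip":0.1},{"dp":[0.2,1,0],"yaw":0.24,"grip":0.1},{"dp":[0.2,1,0],"yaw":0.3,"grip":0.1},{"dp":[0.2,1,0],"yaw":0.36,"grip":0.1},{"dp":[0.2,1,0],"yaw":0.42,"grip":0.1},{"dp":[0.2,1,0],"yaw":0.48,"grip":0.1},{"dp":[0.2,1,0],"yaw":0.54,"grip":0.1},{"dp":[0.2,1,0],"yaw":0.6,"grip":0.1},{"dp":[0.2,1,0],"yaw":0.65,"grip":0.1},{"dp":[0.2,1,0],"yaw":0.68,"grip":0.1}]'

```text
time_s: 18.5
tcp_pos: [0.5852, 0.0201, 0.1691]
eef_rot: [179.9, -0.1, -141.9]
contact_force: [-7.5, 4.4, 5.2]
gripper_width: 0.0177
```

Call:
apply_moves --commands '[{"dp":[0,0,0],"yaw":0.01,"grip":0.1},{"dp":[0,0,0],"yaw":0.015,"grip":0.1},{"dp":[0,0,0],"yaw":0.015,"grip":0.1}]'

```text
time_s: 18.88
tcp_pos: [0.5852, 0.0202, 0.1691]
eef_rot: [179.9, -0.1, -142.7]
contact_force: [-9.1, 4.8, 5.9]
gripper_width: 0.0179
```

```bash
python3 -c "
from h import *
from plant import capture,get_state
import cv2
print(get_state()['moment'],get_state()['eef_rot'],get_state()['contact_force'])
a=capture('side')['color'][:,:,::-1]; b=capture('scene')['color'][:,:,::-1]
cv2.imwrite('pics/s9.png',cv2.hconcat([cv2.resize(a[130:270,195:325],None,fx=3,fy=3,interpolation=3),cv2.resize(b[130:270,195:325],None,fx=3,fy=3,interpolation=3)]))"
```

```text
[1.64381757 2.978477   0.02449859] [ 1.79892591e+02 -5.96016197e-02 -1.42714048e+02] [-9.07749204  4.81816994  5.90989838]
```

View pics/s9.png

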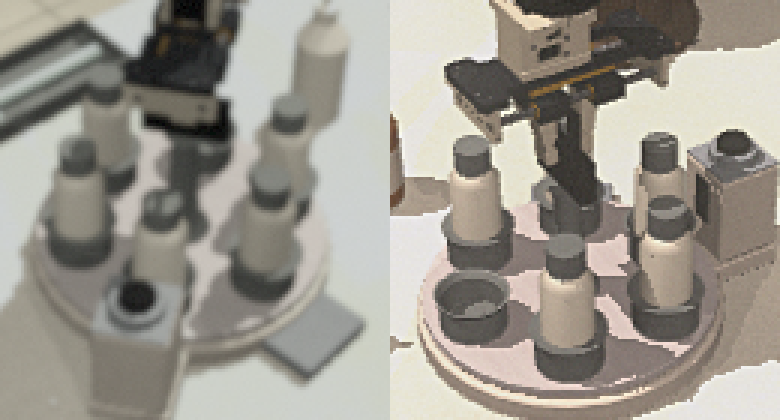

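Moment about z is about 0 at a 59.9° turn, and the bottle is in front of the window. Now I'll let go and lift.

Call:
apply_moves --commands '[{"dp":[0,0,0],"yaw":0,"grip":0.4},{"dp":[0,0,0],"yaw":0,"grip":0.6},{"dp":[0,0,0],"yaw":0,"grip":0.6},{"dp":[0,0,0],"yaw":0,"grip":0.6},{"dp":[0,0,-20],"yaw":0,"grip":0.6},{"dp":[0,0,-50],"yaw":0,"grip":0.6},{"dp":[0,0,-90],"yaw":0,"grip":0.6},{"dp":[0,0,-130],"yaw":0,"grip":0.6},{"dp":[0,0,-150],"yaw":0,"grip":0.6},{"dp":[0,0,-150],"yaw":0,"grip":0.6},{"dp":[0,0,-150],"yaw":0,"grip":0.6}]'

```text
time_s: 20.35
tcp_pos: [0.5861, 0.0195, 0.3183]
eef_rot: [180.0, -0.0, -142.7]
contact_force: [0.1, -0.1, -0.5]
gripper_width: 0.0524
```

```bash
python3 -c "
from h import *
rel([.4725,.1735,.25],-142.7)
shot('w10')
import cv2; a=cv2.imread('pics/w10.png'); cv2.imwrite('pics/w10z.png',cv2.resize(a[0:260],None,fx=1.5,fy=1.5,interpolation=3))"
```

```text
t 20.35 tcp [0.5861 0.0195 0.3183] rot [ 1.7996e+02 -5.0000e-02 -1.4272e+02] F [ 0.1 -0.1 -0.5] w 0.0524 -> dp [ -2.9 191.3  68.4] yaw -0.0003
```

View pics/w10z.png

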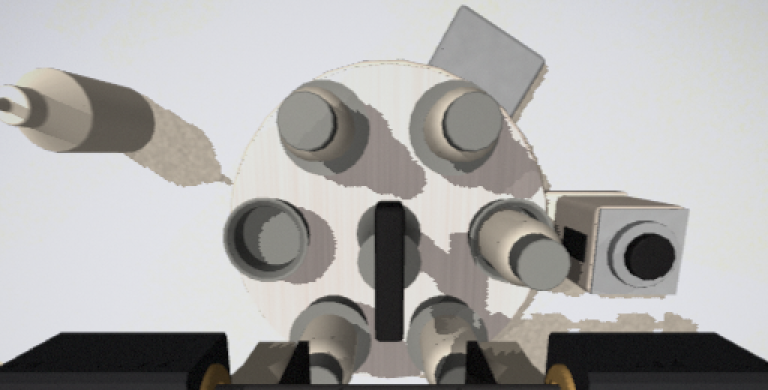

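The carousel has turned one click, with the loaded bottle's cap at (540,262) in the enlarged view and the button at (650,256). I'll go above the button with the fingers shut.

```bash
python3 -c "
from h import *
for z in (.13,.136,.142): print(wray('w10',(433.3,170.7),z))
b=wray('w10',(433.3,170.7),.138); rel([b[0],b[1],.19],-142.7)
"
```

```text
[0.4709 0.1774 0.13  ]
[0.4719 0.1741 0.136 ]
[0.4729 0.1708 0.142 ]
t 20.4 tcp [0.586  0.0195 0.318 ] rot [ 1.7995e+02 -9.0000e-02 -1.4272e+02] F [-0.2  0.3 -0.4] w 0.0525 -> dp [ -2.7 191.  128.1] yaw -0.0003
```

Call:
apply_moves --commands '[{"dp":[0,40,0],"yaw":0,"grip":0.3},{"dp":[-1,90,0],"yaw":0,"grip":0},{"dp":[-2,140,0],"yaw":0,"grip":0},{"dp":[-2.7,180,0],"yaw":0,"grip":0},{"dp":[-2.7,191,20],"yaw":0,"grip":0},{"dp":[-2.7,191,60],"yaw":0,"grip":0},{"dp":[-2.7,191,100],"yaw":0,"grip":0},{"dp":[-2.7,191,128],"yaw":0,"grip":0},{"dp":[-2.7,191,128],"yaw":0,"grip":0},{"dp":[-2.7,191,128],"yaw":0,"grip":0}]'

```text
time_s: 21.65
tcp_pos: [0.4734, 0.1733, 0.192]
eef_rot: [-180.0, 0.0, -142.7]
contact_force: [0.2, -0.4, 0.6]
gripper_width: 0.0007
```

```bash
python3 -c "
from h import *
from plant import capture,get_state
import cv2
rel([.4725,.1735,.145],-142.7)
a=capture('side')['color'][:,:,::-1]; b=capture('scene')['color'][:,:,::-1]
cv2.imwrite('pics/s11.png',cv2.hconcat([cv2.resize(a[150:270,195:295],None,fx=4,fy=4,interpolation=3),cv2.resize(b[120:240,250:350],None,fx=4,fy=4,interpolation=3)]))"
```

```text
t 21.65 tcp [0.4734 0.1733 0.192 ] rot [-1.7997e+02  3.0000e-02 -1.4270e+02] F [ 0.2 -0.4  0.6] w 0.0007 -> dp [ 0.6  0.7 47. ] yaw 0.0001
```

View pics/s11.png

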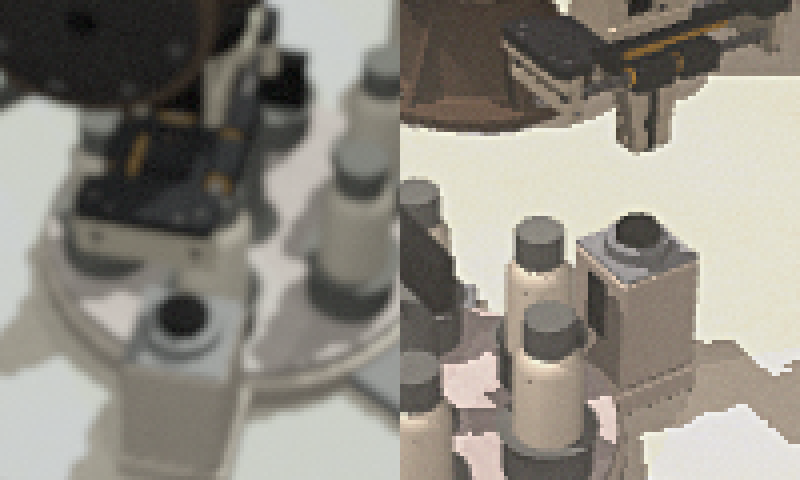

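The shut fingers are above the button at (638,230) in the scene crop, and the button is unobstructed. Next I'll step down onto it.

Call:
apply_moves --commands '[{"dp":[0,0,15],"yaw":0,"grip":0},{"dp":[0,0,28],"yaw":0,"grip":0},{"dp":[0,0,38],"yaw":0,"grip":0},{"dp":[0,0,43],"yaw":0,"grip":0},{"dp":[0,0,47],"yaw":0,"grip":0},{"dp":[0,0,47],"yaw":0,"grip":0}]'

```text
time_s: 22.5
tcp_pos: [0.4729, 0.1731, 0.144]
eef_rot: [-180.0, -0.0, -142.7]
contact_force: [0.3, 0.3, 0.3]
gripper_width: 0.0007
```

Call:
apply_moves --commands '[{"dp":[0,0,2],"yaw":0,"grip":0},{"dp":[0,0,4],"yaw":0,"grip":0},{"dp":[0,0,4],"yaw":0,"grip":0}]'

```text
time_s: 22.88
tcp_pos: [0.4728, 0.1731, 0.1401]
eef_rot: [180.0, -0.0, -142.7]
contact_force: [0.5, -0.6, 0.8]
gripper_width: 0.0003
```

Call:
apply_moves --commands '[{"dp":[0,0,2],"yaw":0,"grip":0},{"dp":[0,0,3],"yaw":0,"grip":0},{"dp":[0,0,3],"yaw":0,"grip":0}]'

```text
time_s: 23.25
tcp_pos: [0.4729, 0.1731, 0.1371]
eef_rot: [-180.0, -0.0, -142.7]
contact_force: [-0.1, -0.9, 0.5]
gripper_width: 0.0006
```

Call:
apply_moves --commands '[{"dp":[0,0,2],"yaw":0,"grip":0},{"dp":[0,0,3],"yaw":0,"grip":0},{"dp":[0,0,3],"yaw":0,"grip":0}]'

```text
time_s: 23.62
tcp_pos: [0.4728, 0.1731, 0.134]
eef_rot: [180.0, -0.0, -142.7]
contact_force: [0.2, 0.2, -0.1]
gripper_width: 0.0007
```

Call:
apply_moves --commands '[{"dp":[0,0,2],"yaw":0,"grip":0},{"dp":[0,0,2],"yaw":0,"grip":0}]'

```text
time_s: 23.88
tcp_pos: [0.4728, 0.173, 0.132]
eef_rot: [180.0, -0.0, -142.7]
contact_force: [0.3, -0.6, -0.1]
gripper_width: 0.0005
```

Call:
apply_moves --commands '[{"dp":[0,0,2],"yaw":0,"grip":0},{"dp":[0,0,2],"yaw":0,"grip":0}]'

```text
time_s: 24.12
tcp_pos: [0.4728, 0.173, 0.13]
eef_rot: [180.0, -0.0, -142.7]
contact_force: [0.3, -0.0, 0.1]
gripper_width: 0.0004
```

```bash
python3 -c "
from h import *
from plant import capture
import cv2
shot('w12')
a=capture('side')['color'][:,:,::-1]; b=capture('scene')['color'][:,:,::-1]
cv2.imwrite('pics/s12.png',cv2.hconcat([cv2.resize(a[150:270,195:295],None,fx=4,fy=4,interpolation=3),cv2.resize(b[120:240,250:350],None,fx=4,fy=4,interpolation=3)]))"
```

```text
(no output)
```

View pics/s12.png

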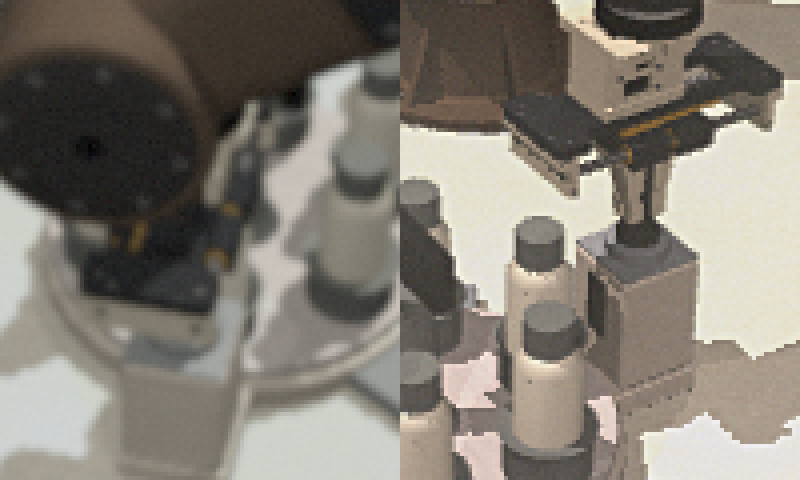

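View pics/w12.png

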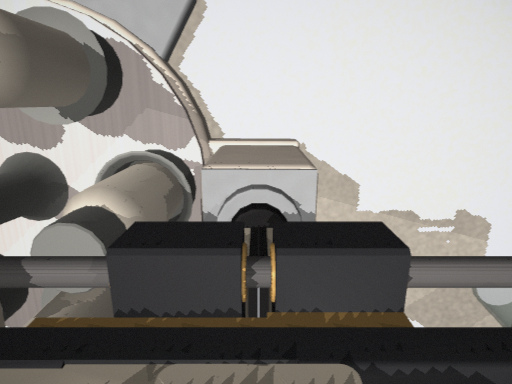

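The fingertips are just above the button, at (640,225) in the scene crop. I'll continue down.

Call:
apply_moves --commands '[{"dp":[0,0,1.5],"yaw":0,"grip":0},{"dp":[0,0,1.5],"yaw":0,"grip":0}]'

```text
time_s: 24.52
tcp_pos: [0.4728, 0.173, 0.1285]
eef_rot: [180.0, -0.0, -142.7]
contact_force: [-0.6, 0.6, -0.0]
gripper_width: 0.0006
```

Call:
apply_moves --commands '[{"dp":[0,0,1.5],"yaw":0,"grip":0},{"dp":[0,0,1.5],"yaw":0,"grip":0}]'

```text
time_s: 24.78
tcp_pos: [0.4728, 0.1731, 0.127]
eef_rot: [180.0, -0.0, -142.7]
contact_force: [-0.1, 0.3, 0.7]
gripper_width: 0.0007
```

Call:
apply_moves --commands '[{"dp":[0,0,1.5],"yaw":0,"grip":0},{"dp":[0,0,1.5],"yaw":0,"grip":0}]'

```text
time_s: 25.02
tcp_pos: [0.4728, 0.1731, 0.1255]
eef_rot: [180.0, -0.0, -142.7]
contact_force: [-0.1, -0.6, 0.0]
gripper_width: 0.0003
```

Call:
apply_moves --commands '[{"dp":[0,0,1.5],"yaw":0,"grip":0},{"dp":[0,0,1.5],"yaw":0,"grip":0}]'

```text
time_s: 25.28
tcp_pos: [0.4728, 0.1731, 0.124]
eef_rot: [180.0, -0.0, -142.7]
contact_force: [0.9, -0.7, 0.1]
gripper_width: 0.0004
```

```bash
python3 -c "
from h import *
from plant import capture
import cv2
b=capture('scene')['color'][:,:,::-1]; a=cv2.imread('pics/scene0.png')
cv2.imwrite('pics/s13.png',cv2.hconcat([cv2.resize(b[155:215,285:335],None,fx=8,fy=8,interpolation=0),cv2.resize(a[155:215,285:335],None,fx=8,fy=8,interpolation=0)]))"
```

```text
(no output)
```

View pics/s13.png

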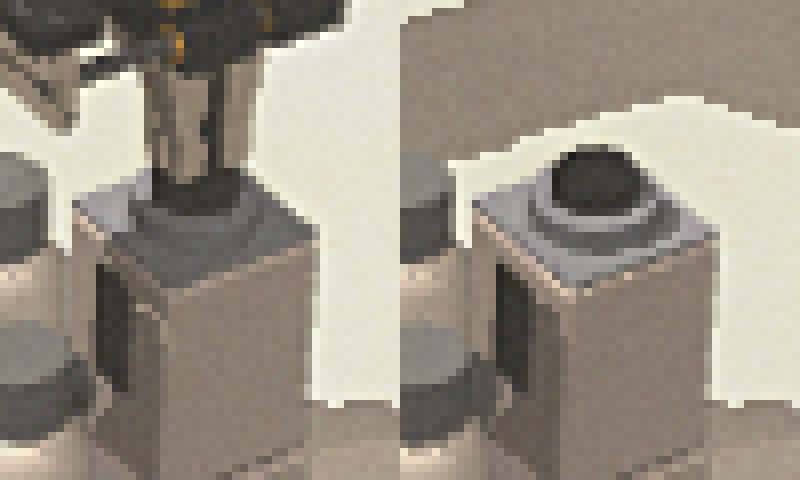

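```bash
python3 -c "
from h import *
p=proj('scene',np.array([[.4728,.1731,.124],[.4728,.1731,.143],[.4726,.172,.138]]));print(p,(p-[285,155])*8)
from plant import get_state
import time
print(get_state())
p=proj('side',np.array([[.4728,.1731,.124],[.4726,.172,.138],[.4726,.172,.13]]));print(p)
"
```

```text
[[308.51436766 181.64631395]
 [308.76430558 176.39999651]
 [308.33082577 177.73223819]] [[188.1149413  213.17051163]
 [190.1144446  171.19997212]
 [186.64660613 181.85790551]]
{'time_s': 25.325, 'joints': array([ 4.24933238e+01,  8.41087780e+00, -2.70388434e+01, -1.60482471e-03,
       -5.45568900e+01, -9.52072704e+01]), 'qd': array([-0.05451393, -0.12392786,  0.02502063, -0.06046103, -0.03365052,
       -0.05707848]), 'joint_torque': array([-2.94309204e-03, -3.73054898e+01,  2.52593225e+01,  6.00386962e+00,
       -7.30655668e-02, -7.55817177e-05]), 'tcp_pos': array([0.47287384, 0.17310153, 0.12410158]), 'eef_rot': array([ 1.79999298e+02, -6.70263123e-03, -1.42714877e+02]), 'contact_force': array([0.42120475, 0.09529591, 0.12377159]), 'moment': array([-0.00647253,  0.03442159, -0.0257733 ]), 'gripper_width': 0.0003980765894544215}
[[240.29164059 232.02063354]
 [240.68043696 228.27159537]
 [240.67427278 230.32981418]]
```

There is still no contact at TCP z 0.124, and the fingertips look a little above the button's top. Before going lower I'll turn the jaws tangentially, so that the gripper body is clear of the loaded bottle.

Call:
apply_moves --commands '[{"dp":[0,0,-20],"yaw":0,"grip":0},{"dp":[0,0,-20],"yaw":-0.17,"grip":0},{"dp":[0,0,-20],"yaw":-0.35,"grip":0},{"dp":[0,0,-20],"yaw":-0.52,"grip":0},{"dp":[0,0,-20],"yaw":-0.7,"grip":0},{"dp":[0,0,-20],"yaw":-0.87,"grip":0},{"dp":[0,0,-20],"yaw":-1.05,"grip":0},{"dp":[0,0,-20],"yaw":-1.22,"grip":0},{"dp":[0,0,-20],"yaw":-1.4,"grip":0},{"dp":[0,0,-20],"yaw":-1.57,"grip":0},{"dp":[0,0,-10],"yaw":-1.57,"grip":0},{"dp":[0,0,-2],"yaw":-1.57,"grip":0}]'

```text
time_s: 26.82
tcp_pos: [0.4726, 0.1729, 0.1253]
eef_rot: [180.0, 0.0, -53.0]
contact_force: [-0.6, -0.8, 0.3]
gripper_width: 0.0002
```

Call:
apply_moves --commands '[{"dp":[0,0,2],"yaw":0,"grip":0},{"dp":[0,0,2.5],"yaw":0,"grip":0},{"dp":[0,0,2.5],"yaw":0,"grip":0}]'

```text
time_s: 27.2
tcp_pos: [0.473, 0.1732, 0.1238]
eef_rot: [-180.0, -0.0, -52.8]
contact_force: [1.0, 0.5, -0.1]
gripper_width: 0.0006
```

Call:
apply_moves --commands '[{"dp":[0,0,1.5],"yaw":0,"grip":0},{"dp":[0,0,1.5],"yaw":0,"grip":0}]'

```text
time_s: 27.45
tcp_pos: [0.4731, 0.1733, 0.1224]
eef_rot: [-180.0, -0.0, -52.8]
contact_force: [-0.1, 0.4, 1.9]
gripper_width: 0.0005
```

Call:
apply_moves --commands '[{"dp":[0,0,1.5],"yaw":0,"grip":0},{"dp":[0,0,1.5],"yaw":0,"grip":0}]'

```text
time_s: 27.7
tcp_pos: [0.4731, 0.1733, 0.1208]
eef_rot: [-180.0, -0.0, -52.8]
contact_force: [-0.2, 1.2, 3.2]
gripper_width: 0.0006
```

Call:
apply_moves --commands '[{"dp":[0,0,1.5],"yaw":0,"grip":0},{"dp":[0,0,1.5],"yaw":0,"grip":0}]'

```text
time_s: 27.95
tcp_pos: [0.4731, 0.1732, 0.1192]
eef_rot: [-180.0, -0.0, -52.8]
contact_force: [0.0, 0.6, 4.6]
gripper_width: 0.0004
```

Call:
apply_moves --commands '[{"dp":[0,0,1.5],"yaw":0,"grip":0},{"dp":[0,0,1.5],"yaw":0,"grip":0}]'

```text
time_s: 28.2
tcp_pos: [0.4731, 0.1732, 0.1178]
eef_rot: [-180.0, -0.0, -52.8]
contact_force: [-0.6, 0.7, 3.7]
gripper_width: 0.0005
```

Call:
apply_moves --commands '[{"dp":[0,0,1.5],"yaw":0,"grip":0},{"dp":[0,0,1.5],"yaw":0,"grip":0}]'

```text
time_s: 28.45
tcp_pos: [0.4731, 0.1733, 0.1164]
eef_rot: [-180.0, -0.0, -52.7]
contact_force: [-0.1, 0.6, 6.2]
gripper_width: 0.0005
```

Call:
apply_moves --commands '[{"dp":[0,0,1],"yaw":0,"grip":0},{"dp":[0,0,1],"yaw":0,"grip":0}]'

```text
time_s: 28.7
tcp_pos: [0.4732, 0.1733, 0.1162]
eef_rot: [-180.0, -0.0, -52.7]
contact_force: [-3.3, 0.1, 13.7]
gripper_width: 0.0007
```

The button bottomed: the position stalled at 0.1162 and the force jumped to 13.7 N. I'll hold briefly, take a look, then release.

Call:
apply_moves --commands '[{"dp":[0,0,0.4],"yaw":0,"grip":0},{"dp":[0,0,0.4],"yaw":0,"grip":0},{"dp":[0,0,0.4],"yaw":0,"grip":0}]'

```text
time_s: 29.08
tcp_pos: [0.4732, 0.1733, 0.1162]
eef_rot: [-179.9, -0.0, -52.7]
contact_force: [-5.3, 0.4, 16.7]
gripper_width: 0.0
```

```bash
python3 -c "
from h import *
from plant import capture
import cv2
b=capture('scene')['color'][:,:,::-1]
cv2.imwrite('pics/s14.png',cv2.resize(b[155:215,285:335],None,fx=8,fy=8,interpolation=0))"
```

```text
(no output)
```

View pics/s14.png

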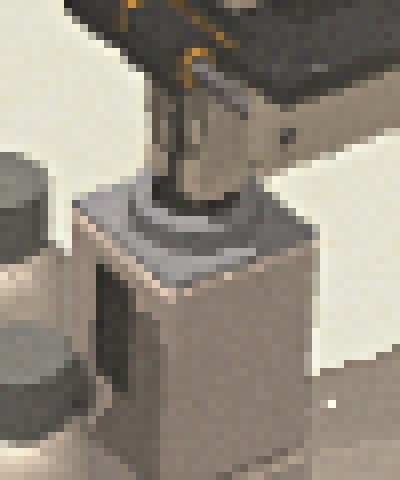

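Call:
apply_moves --commands '[{"dp":[0,0,-5],"yaw":0,"grip":0},{"dp":[0,0,-15],"yaw":0,"grip":0},{"dp":[0,0,-40],"yaw":0,"grip":0},{"dp":[0,0,-80],"yaw":0,"grip":0},{"dp":[0,0,-130],"yaw":0,"grip":0},{"dp":[0,0,-180],"yaw":0,"grip":0},{"dp":[0,0,-200],"yaw":0,"grip":0},{"dp":[0,0,-200],"yaw":0,"grip":0},{"dp":[0,0,-200],"yaw":0,"grip":0}]'

```text
time_s: 30.25
tcp_pos: [0.4721, 0.1728, 0.3135]
eef_rot: [179.9, 0.0, -52.8]
contact_force: [-0.2, 0.3, 0.8]
gripper_width: 0.0004
```

```bash
python3 -c "
from h import *
from plant import capture
import cv2
rel([0.4732,.1733,.32],-53)
shot('w15')
a=capture('side')['color'][:,:,::-1]; b=capture('scene')['color'][:,:,::-1]
cv2.imwrite('pics/s15.png',cv2.hconcat([cv2.resize(a[130:270,195:325],None,fx=3,fy=3,interpolation=3),cv2.resize(b[130:270,195:325],None,fx=3,fy=3,interpolation=3)]))
cv2.imwrite('pics/s16.png',cv2.resize(b,None,fx=1.5,fy=1.5))"
```

```text
t 30.25 tcp [0.4721 0.1728 0.3135] rot [ 1.7988e+02  3.0000e-02 -5.2770e+01] F [-0.2  0.3  0.8] w 0.0004 -> dp [ 0.2 -1.2 -6.5] yaw 0.004
```

View pics/s15.png

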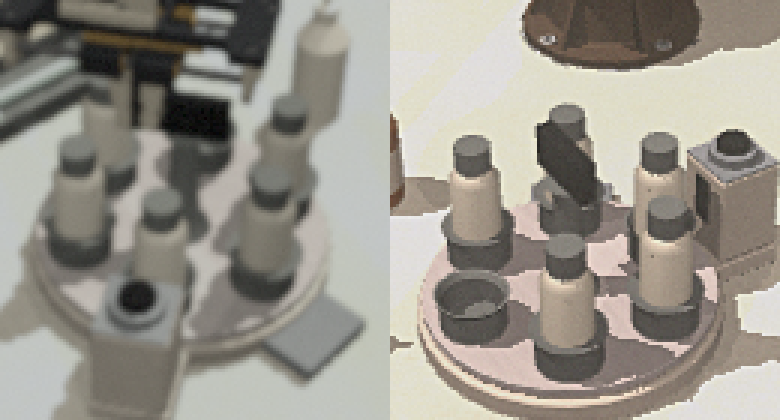

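View pics/w15.png

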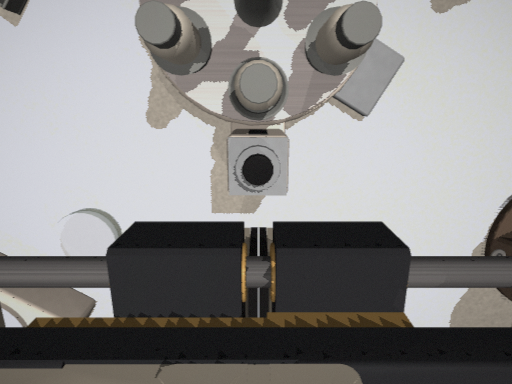

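View pics/s16.png

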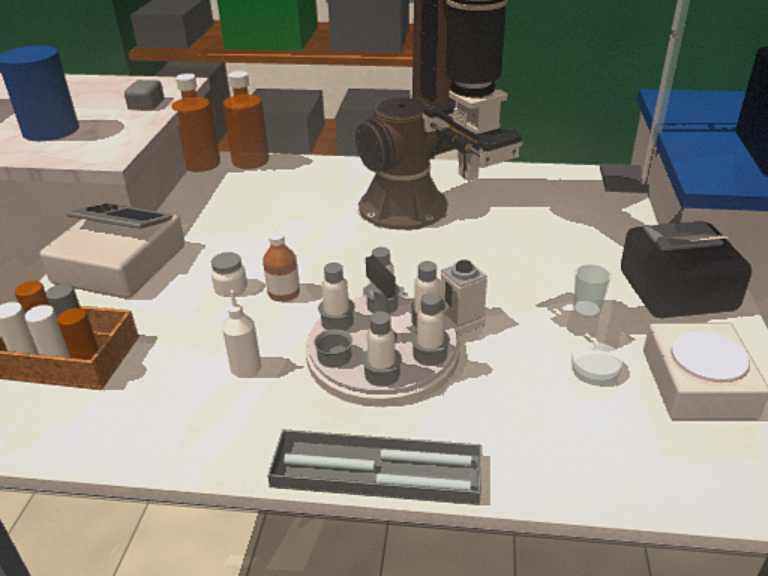

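The loaded bottle at (258,85) stands upright, in line with the head at (258,168). The button is back up and the bystanders look unmoved. Handing in now.

```bash
python3 -c "
from plant import *
print(close_job())"
```

```text
the job is handed in; nothing more can be done
None
```

I seated the sample bottle in the empty loading pocket, turned the carousel one click clockwise by its bar, pressed the start button all the way in and let go. I handed the job in at about 30 s; no verdict was reported.

- **Bottle:** the upward force rose at TCP z 0.109, the height expected for a fully seated bottle. After release its cap was level with the fixed bottles.
- **Carousel:** it turned 59.9° in the grip, the moment about the vertical axis was near zero before I let go, and the last views show the bottle upright in front of the reading head's window.
- **Button:** it stopped moving at TCP z 0.116 with up to 17 N on it. In the last pictures it is back up and the gripper is clear of everything.
- **Other things on the bench:** they look unmoved in the final scene view.

**Disagreements:**
- The button was first touched at TCP z of about 0.123, where the pictures had suggested 0.136 to 0.14. In the camera views the shut fingertips looked about 15 mm above the reported TCP.
- The scene and side cameras differed by about 5 mm, so I placed the bottle and gripped the bar by the wrist camera.
- One move call was refused because it lacked a yaw value, and I resent it.

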